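Click the filter wheel round to green

ROBOT

A 6-joint arm with a two-finger parallel gripper is mounted at the origin on the work surface. World frame = base frame: x ahead of the robot, y to its left, z up, the work surface at z = 0. Lengths are in m, angles in degrees, forces in N, time in s.
With the tool pointing down it reaches from about 0.15 to 0.775 m from the base axis. Payload 6.1 kg.
Tool frame: the origin (TCP) lies midway between the tips of the shut fingers; the grasp point (between the pads) lies 19 mm behind it; z points along the fingers, x is the direction in which the jaws open and shut, and the axes are right-handed (so a half turn about z gives the same grasp; the last joint's range is limited). The gripper opens to 85 mm and grips with 20 to 120 N. Pads are 22 mm wide; open, the fingers measure 114 mm over their backs; the gripper's body (76 mm by 85 mm) begins 54 mm behind the grasp point. The pads swing forward as they close: fully open they stand 13 mm farther back than shut.
Start: joints at [-69.328, 7.208, -2.269, 80.523, 0, 90], TCP at [0.185, -0.491, 0.231] pointing down, gripper open.
Joint ranges: [-155.77, 155.77], [-54.66, 111.73], [-72.52, 77.12], [-102.08, 115.82], [-83.92, 84.16], [-180, 180]. Speed limits (degrees/s): [136.94, 136.94, 172.46, 180, 180, 180].

INTERFACE

Orientations are given as [roll, pitch, yaw] about the fixed x, y, z axes, in that order (R = Rz(yaw) Ry(pitch) Rx(roll)).
In Python, from cell import * gives the robot as it stands. The module is installed in compiled form; this text tells all that it offers.
- The arm moves only by the tool carry_out, never from a script. Its argument "series" is a list of rows, each a list of 2 entries, a list of its own where there are three numbers: the shift along the tool's x, y, z in mm, then the turn, a rotation vector about the tool's x, y, z in rad. In form: [[[dx, dy, dz], [wx, wy, wz]], ...]. A call has exactly 10 rows; each row is the pose to reach, as a shift and turn from the pose commanded when the call began, along the tool's axes at that moment; what a row does not reach only later rows make up. A row lasts 1/10 s, in which the tool goes at most 50 mm and 8.59 degrees, less where a joint would pass 70% of its speed; a pose out of reach is approached as far as the arm can. A call with a gripper value outside its range is refused whole. "claw" is the finger opening in mm, from 0 to 85.4, set as the call begins (left out, the last holds). The fingers move at their own pace and stop on an object; "squeeze" is the grip in N (left out, the last holds). Time passes only in rows, so rows that repeat a pose let the fingers close, or fill a call up. It gives the time, the measured TCP pose, the force and the opening at its end, in the units of the state.
- sense(): the state, without advancing time (a new reading comes with each control period).
- capture(name): name is "scene" or "top" or "wrist"; returns (picture, depth): 400x640x3 uint8, blue, green, red; 400x640 float32, m along the optical axis (not along the pixel's ray), 0 where there is no reading.
- get_calibration(name): a dict with "mtx" (3x3 intrinsics, pixels), "distortion" ([k1, k2, p1, p2, k3] as OpenCV has them; the pictures are not rectified), "world_to_cam" (4x4, takes a point from world to camera coordinates); the wrist camera has in their place "hand_eye" (4x4, takes a point from camera to tool coordinates, whose origin is the TCP and whose axes are the tool frame's). Camera axes: x right, y down, z forward; pixel columns grow to the right and rows downward; lengths in m; the calibration is good to about 2 mm. A picture is of the moment at which its call begins: read the wrist's pose just before it. get_calibration takes no time and is no camera call.
- finish_job(): hands the job in, once; it reports no verdict.
The state is a dict: "clock": time; "q": joint angles; "joint_vel": joint speeds; "joint_efforts": joint torques, N m; "tool_pos": TCP position; "ee_rot": TCP orientation; "ft_force": force on the tool from outside, world axes, zero at the start; "wrist_torque": the same for the moment, N m; "gripper_width": finger opening in m.
Only numpy, scipy, OpenCV 4.12 (cv2) and the standard library are available. Lean on these libraries where they do the work, as an engineer would, in place of code of your own. Each camera call takes 0.05 s, during which the arm holds its last target.

TASK

Bring the green filter into the microscope lamp's filter gate: with a fingertip, flick the edge of the black filter wheel clockwise (seen from above), one click per flick and letting it come to rest in each click, until the green filter stands under the open ring, and do not run past it. Leave the filter unit standing where it is, without lifting or shoving it along, and leave the other things on the table alone.

Things in the scene. Friction and masses are not known exactly. Their poses are not given: they have to be found in the camera images.
- unit: loose filter unit, 1.7 to 2.5 kg: cream foot 170 x 150 x 42 mm (x -80 to +90) with grey deck (top 46 mm high), a wheel above it, and at the +x end a black post (x +68 to +84, 100 mm high) holding the open metal ring. Origin: on the wheel's axis at table height; z up, +x towards the post. Its -x side faces the robot within 38 degrees; the wheel's edge is free there and at both sides
- wheel (a joint): wheel angle (rad), growing clockwise seen from above. Click stops every pi/4: 0, 0.785, .. 5.498; end stops just beyond first and last. Green is in the gate at 3.927 (5 x pi/4). Starts in click 0, 0.785, 1.571 or 2.356 (may take 0.5 s to drop into it), so 2 to 5 clicks short. Pushing at the edge takes up to about 3 N; past half-way the wheel snaps on to the next click by itself
- wheel_hub (a point): top of the wheel's metal hub, on its axis, 81 mm above the table. Wheel: black disc of 44 mm radius with 8 lobes 9 mm wide, round-ended, reaching to 58 mm radius; disc and lobes lie 62 to 76 mm above the table. At rest in a click, lobes stand at 22.5, 67.5, 112.5 .. degrees from the unit's +x; the gaps between them (33 mm wide near the lobes' ends) at 0, 45, 90 .. degrees
- flick_edge (a point): point at mid height of the wheel's edge on the unit's -x side, 55 mm from the axis (fixed to the unit). Here a clockwise flick goes to the unit's +y, as the dark arrow on the deck below it shows; at rest a gap between lobes stands here
- green_filter (a point): centre of the green filter's top, a 20 mm green disc in the wheel 30 mm from its axis, the only green one of eight; it turns with the wheel. Order of the filters passing through the gate as the wheel turns clockwise: white, blue, yellow, red, grey, green, violet, orange
- gate (a point): the gate: centre of the open ring, at the height of the filters' tops, 30 mm from the wheel's axis on the unit's +x side; the filter there is seen through the ring from above
- objective: bystander: metal objective lens, 28 mm across, 44 mm high, standing, beside the unit; origin under its centre
- spare_filter: bystander: spare filter in a dark ring, 32 mm across, 8 mm high, beside the unit; origin under its centre
- oil_bottle: bystander: small amber bottle, 34 mm across, 75 mm high; origin under its centre
- slide_box: bystander: blue slide box 90 x 80 x 30 mm; origin under its centre
- dish: bystander: clear covered dish, 94 mm across, 14 mm high; origin under its centre
- driver: bystander: small screwdriver, 150 mm long, lying along its x; origin under its middle

How it is judged:
By the outcome, as a careful person would: the job done as asked, in the order asked, and still so for the second after the job is handed in, with the robot touching nothing.
It also fails if it takes over 58 s, if anything falls off the work surface, if the arm or the gripper's body presses on something with over 40 N, if the wrist force passes 120 N, or if a joint passes its speed limit or range.

## Working session

There is one attempt and no reset: what is moved stays moved. The work goes in short steps, Python scripts to look and compute and a tool call to move; the robot and the scene stay as the last step left them, time stands still between calls to the robot, and variables do not carry over. Pictures are saved under pics/ and viewed, and the job is handed in when it is done.

Besides the shell and the picture viewer there is one more tool, called after "Request:" in YAML: its name, and indented under it one key for each argument. carry_out: Moves the arm, as the interface text tells. Its arguments: {"type":"object","properties":{"series":{"type":"array","items":{"type":"array"}},"claw":{"type":"number"},"squeeze":{"type":"number"}},"required":["series"]}

```bash
mkdir -p pics
python3 - <<'E'
from cell import *
import cv2
s=sense();print(s)
for n in("scene","top"):
    p,d=capture(n);cv2.imwrite(f"pics/{n}0.png",p)
    c=get_calibration(n);print(n,c)
print(get_calibration("wrist"))
E
```

```text
{'clock': 0.0, 'q': array([-6.93289675e+01,  7.24166484e+00, -2.32781148e+00,  8.05254895e+01,
       -1.30428945e-03,  8.99985775e+01]), 'joint_vel': array([-0.0167608 ,  0.05585178, -0.06457115, -0.01753015, -0.01396231,
        0.04721446]), 'joint_efforts': array([-1.83239222e-04, -4.35913539e+01,  3.52925313e+01,  1.73064333e-02,
       -1.17508171e-04, -5.95833185e-06]), 'tool_pos': array([ 0.18516737, -0.49080055,  0.23051364]), 'ee_rot': array([ 1.79998698e+02,  9.49658548e-02, -6.93275450e+01]), 'ft_force': array([0.19235223, 0.06761486, 0.76856124]), 'wrist_torque': array([-0.00098959,  0.06520568, -0.04296148]), 'gripper_width': 0.08547391205356566}
scene {'mtx': array([[371.67305304,   0.        , 316.55666945],
       [  0.        , 371.67305304, 191.37008034],
       [  0.        ,   0.        ,   1.        ]]), 'distortion': array([0.02014403, 0.        , 0.        , 0.        , 0.        ]), 'world_to_cam': array([[-1.55110915e-02,  9.99832589e-01, -9.70567405e-03,
         2.00987607e-02],
       [ 5.60983276e-01,  6.66956850e-04, -8.27826866e-01,
        -2.53680389
[... 600 characters left out ...]
1706, -0.99636575,  1.5998627 ],
       [ 0.        ,  0.        ,  0.        ,  1.        ]])}
{'mtx': array([[302.22504   ,   0.        , 320.19743495],
       [  0.        , 302.22504   , 199.62027053],
       [  0.        ,   0.        ,   1.        ]]), 'distortion': array([-0.05797935,  0.        ,  0.        ,  0.        ,  0.        ]), 'hand_eye': array([[ 9.99999978e-01,  1.71270015e-04, -1.23893546e-04,
        -5.00738686e-05],
       [-1.30574018e-04,  9.61408102e-01,  2.75126233e-01,
        -7.07647172e-02],
       [ 1.66233133e-04, -2.75126210e-01,  9.61408103e-01,
        -1.43790074e-01],
       [ 0.00000000e+00,  0.00000000e+00,  0.00000000e+00,
         1.00000000e+00]])}
```

View pics/top0.png

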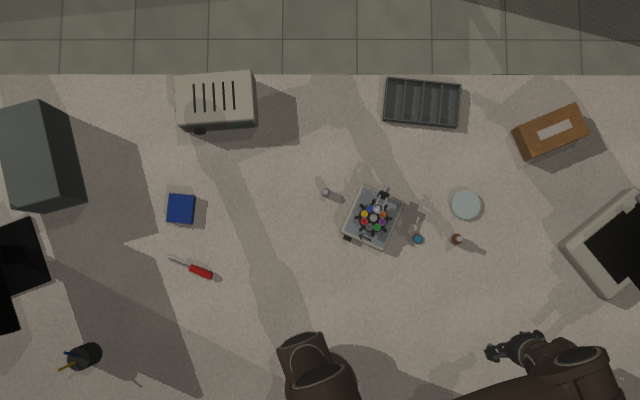

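View pics/scene0.png

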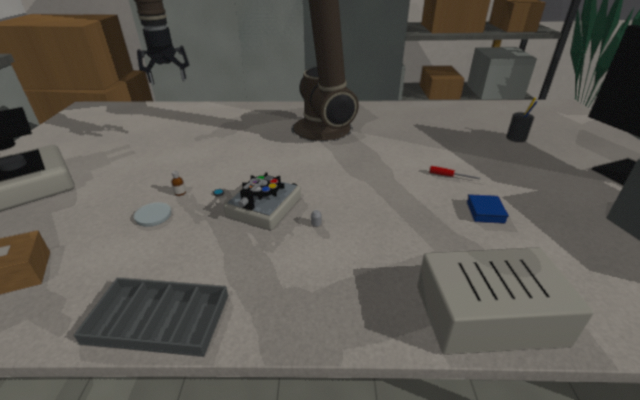

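Run:
```python
import cv2
p=cv2.imread("pics/top0.png");cv2.imwrite("pics/top0c.png",cv2.resize(p[170:270,310:440],None,fx=6,fy=6,interpolation=cv2.INTER_CUBIC)[:600,:780])
```

```text
(no output)
```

View pics/top0c.png

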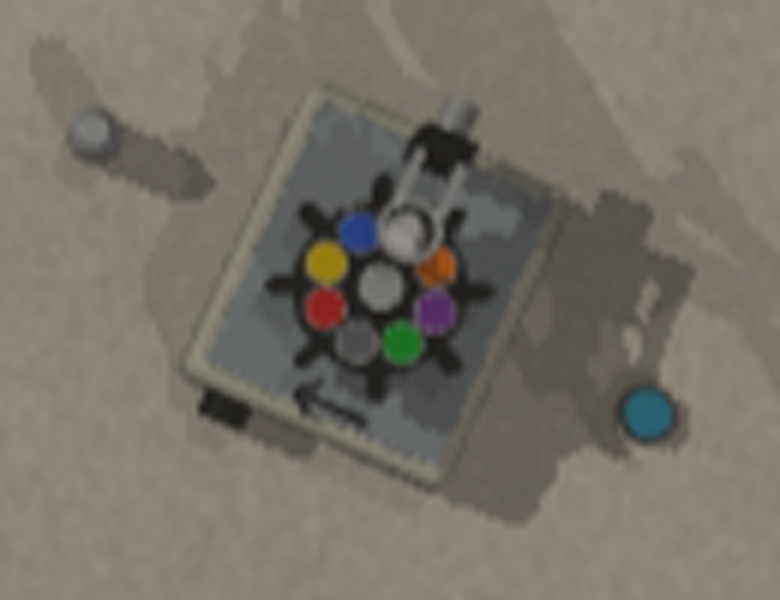

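Start is click 0: white is in the gate, blue is next and green is five clicks away. Crop pixels (÷6 + (310,170)): hub (381,287), ring (407,232), post about (440,148), foot corners (318,85), (568,200), (440,487) and (190,365). Next I'll turn these into positions.

```bash
cat > h.py <<'E'
import numpy as np,cv2
from cell import *
from scipy.spatial.transform import Rotation as R
def cam(name,s=None):
    c=get_calibration(name)
    if name=="wrist":
        T=np.eye(4);T[:3,:3]=R.from_euler('xyz',s['ee_rot'],degrees=True).as_matrix();T[:3,3]=s['tool_pos']
        return c['mtx'],c['distortion'],T@c['hand_eye']
    return c['mtx'],c['distortion'],np.linalg.inv(c['world_to_cam'])
def ray(C,uv,z):
    K,D,T=C
    n=cv2.undistortPoints(np.array([[uv]],float),K,D)[0,0]
    d=T[:3,:3]@np.array([n[0],n[1],1]);o=T[:3,3]
    return o+d*(z-o[2])/d[2]
def proj(C,P):
    K,D,T=C;W=np.linalg.inv(T)
    return cv2.projectPoints(np.array(P,float).reshape(-1,1,3),cv2.Rodrigues(W[:3,:3])[0],W[:3,3],K,D)[0][:,0]
E
python3 - <<'E'
from h import *
C=cam("top")
for n,u,v,z in[("hub",381,287,.081),("ring",407,232,.078),("post",440,148,.1),("c1",318,85,.042),("c2",568,200,.042),("c3",440,487,.042),("c4",190,365,.042),("obj",92,135,.044),("spare",648,414,.008)]:
    print(n,ray(C,((u-2.5)/6+310,(v-2.5)/6+170),z).round(4))
s=sense();print(s['clock'])
E
```

```text
hub [ 0.5209 -0.1566  0.081 ]
ring [ 0.549  -0.1702  0.078 ]
post [ 0.5894 -0.1847  0.1   ]
c1 [ 0.6286 -0.128   0.042 ]
c2 [ 0.5689 -0.2573  0.042 ]
c3 [ 0.4205 -0.1901  0.042 ]
c4 [ 0.4828 -0.0616  0.042 ]
obj [ 0.6019 -0.0106  0.044 ]
spare [ 0.4592 -0.3035  0.008 ]
0.1
```

Request:
carry_out:
  series:
    - [[-265,-362,80],[0,0,-0.78]]
    - [[-265,-362,80],[0,0,-0.78]]
    - [[-265,-362,80],[0,0,-0.78]]
    - [[-265,-362,80],[0,0,-0.78]]
    - [[-265,-362,80],[0,0,-0.78]]
    - [[-265,-362,80],[0,0,-0.78]]
    - [[-265,-362,80],[0,0,-0.78]]
    - [[-265,-362,80],[0,0,-0.78]]
    - [[-265,-362,80],[0,0,-0.78]]
    - [[-265,-362,80],[0,0,-0.78]]
  claw: 0
  squeeze: 20

```text
clock: 1.1
tool_pos: [0.4318, -0.1113, 0.1499]
ee_rot: [-179.9, 0.1, -24.3]
ft_force: [-0.4, -0.1, -0.1]
gripper_width: 0.0003
```

Run:
```python
from h import *
s=sense();p,d=capture("wrist");cv2.imwrite("pics/w1.png",p);print(s['clock'],s['tool_pos'],s['ee_rot'],s['gripper_width'])
import pickle;pickle.dump((s,p,d),open('w1.pkl','wb'))
```

```text
1.1 [ 0.43184698 -0.11127757  0.14988135] [-1.79941220e+02  1.05605369e-01 -2.42613352e+01] 0.0002937511891356147
```

View pics/w1.png

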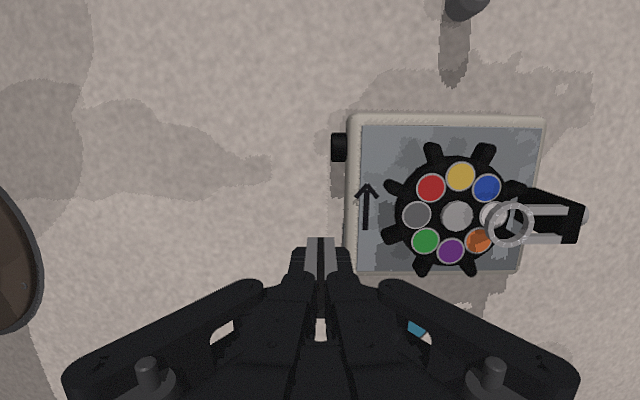

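Run:
```python
from h import *
import pickle
s,p,d=pickle.load(open('w1.pkl','rb'))
C=cam("wrist",s)
print("hub",ray(C,(458,216),.081).round(4), d[216,458])
for u,v in[(355,117),(541,120),(521,272),(352,268)]: print(ray(C,(u,v),.044).round(4))
K,D,T=C
print(d[236:300:6,322],d[260:300:8,300])
print(proj(C,[s['tool_pos']]))
a=cv2.resize(p[220:300,260:390],None,fx=6,fy=6,interpolation=cv2.INTER_CUBIC)
a=cv2.convertScaleAbs(a,alpha=1.8)
cv2.imwrite("pics/w1c.png",a)
cv2.imwrite("pics/w1d.png",cv2.resize(p[130:290,340:540],None,fx=3.7,fy=3.7,interpolation=cv2.INTER_CUBIC))
```

```text
hub [ 0.5256 -0.1568  0.081 ] 0.22323948
[ 0.4856 -0.0609  0.044 ]
[ 0.6266 -0.1247  0.044 ]
[ 0.5769 -0.256   0.044 ]
[ 0.4317 -0.184   0.044 ]
[0.31640354 0.14300896 0.13694392 0.13153516 0.12547891 0.12172194
 0.11782959 0.1182102  0.11920502 0.11989459 0.120576  ] [0.13465776 0.1270933  0.10867556 0.10634448 0.10138343]
[[318.95697358 253.67958482]]
```

View pics/w1c.png

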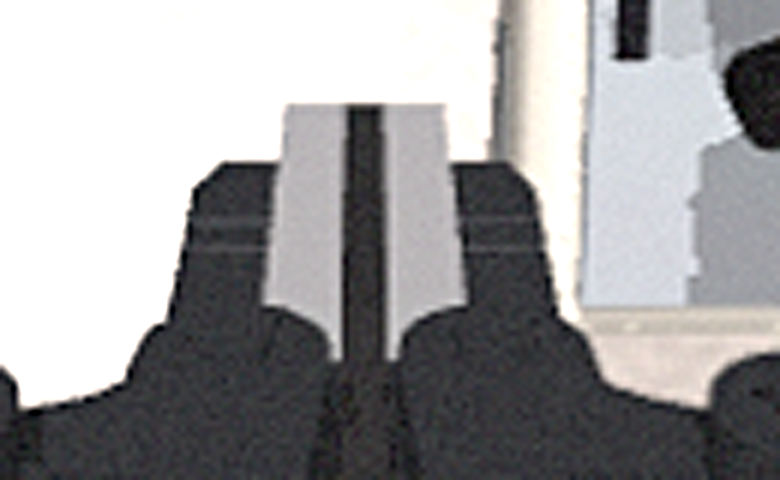

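View pics/w1d.png

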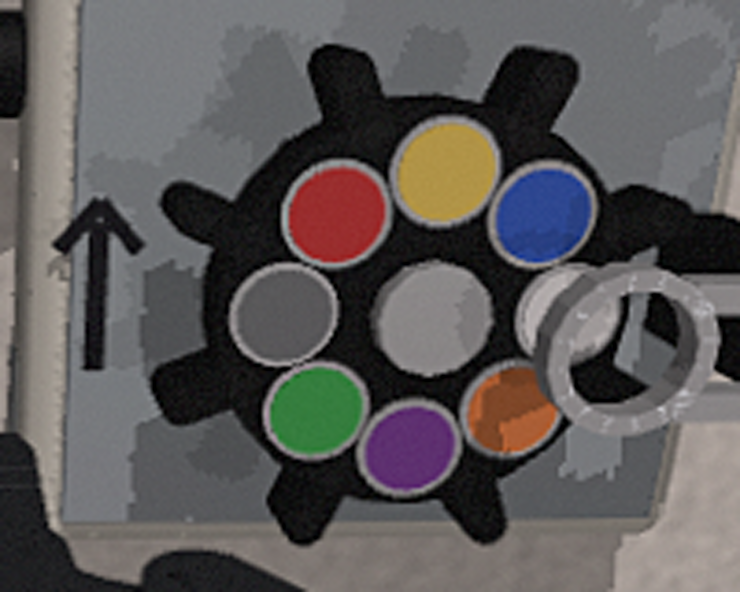

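Run:
```python
from h import *
import pickle
s=sense();p,d=capture("wrist");s2=sense()
cv2.imwrite("pics/w2.png",p);pickle.dump((s,p,d),open('w2.pkl','wb'))
print(s['clock'],s['tool_pos'],s['ee_rot'][2],s2['tool_pos'],s2['ee_rot'][2],s2['joint_vel'].round(2))
K,D,_=cam("wrist",s);H=get_calibration("wrist")['hand_eye']
def t3(u,v):
    n=cv2.undistortPoints(np.array([[[u,v]]],float),K,D)[0,0];z=d[v,u]
    return ((H@np.array([n[0]*z,n[1]*z,z,1]))[:3]*1000).round(1)
for v in(238,240,243,246,248,250,253,256,260,266): print(v,[t3(u,v) for u in (297,303,310,322,332,341,348)])
cv2.imwrite("pics/w2d.png",cv2.resize(p[130:290,340:540],None,fx=3.7,fy=3.7,interpolation=cv2.INTER_CUBIC))
```

```text
1.15 [ 0.43124923 -0.11253705  0.15015042] -24.322642039984206 [ 0.43053019 -0.11405386  0.15057559] -24.429044084605497 [-3.19 -0.9   0.16  0.63 -0.53 -0.82]
238 [array([-23.6,  54.9, 148.8]), array([-17.4,  55.1, 149.1]), array([ -4.4, -11.7,  -6.6]), array([  1.5, -11.5,  -6.2]), array([  6.4, -12.1,  -7.6]), array([ 22.4,  55.1, 149.3]), array([ 25.7,  37.8, 108.8])]
240 [array([-23.7,  57.4, 149.3]), array([-17.4,  57.5, 149.4]), array([ -4.3, -11.7,  -9. ]), array([  1.5, -11.6,  -8.7]), array([  6.3, -12.3, -10.4]), array([ 22.4,  56.9, 148.1]), array([ 25.9,  40. , 109.3])]
243 [array([-23.9,  61.1, 149.8]), array([-17.4,  60.4, 148.4]), array([ -4.2, -11. , -11.1]), array([  1.5, -11.4, -11.9]), array([  6.2, -11.5, -12. ]), array([ 22.5,  60.8, 149.2]), array([ 26. ,  43.4, 110.5])]
246 [array([-23.8,  64. , 148.6]), array([-17.6,  64.6, 150. ]), array([ -4. , -11.8, -16.1]), array([  1.5, -11.8, -16.2]), array([  6.1, -11.8, -16. ]), array([ 22.6,  64.1, 148.9]), array([ 26. ,  45.9, 109.4])]
248 [array([-10.6,  -7.5,  -9.2]), array([ -7.6,  -8.1, -10.4]), array([ -4. , -1
[... 505 characters left out ...]
y([ 10.4,  -7.7, -15. ]), array([ 13.6,  -7.8, -15.1])]
256 [array([ -9.9,  -7.9, -18.6]), array([ -7.3,  -7.2, -17.2]), array([ -3.7, -11.4, -25.4]), array([  1.4, -11.7, -26.1]), array([  5.7, -12.1, -26.9]), array([ 10.2,  -7.6, -17.9]), array([ 13.4,  -7.8, -18.3])]
260 [array([ -9.7,  -7.7, -22.1]), array([ -6.9,  -8.3, -23.2]), array([ -3.6, -11.7, -29.8]), array([  1.4, -11.7, -29.8]), array([  5.6, -11.9, -30.2]), array([  9.9,  -7.6, -21.9]), array([ 13. ,  -8. , -22.7])]
266 [array([ -9.3,  -7.6, -27.4]), array([ -6.7,  -7.9, -27.9]), array([ -3.4, -11.8, -35.1]), array([  1.4, -12.1, -35.6]), array([  5.4, -11.7, -35. ]), array([  9.6,  -7.6, -27.4]), array([ 12.6,  -7.6, -27.4])]
```

View pics/w2d.png

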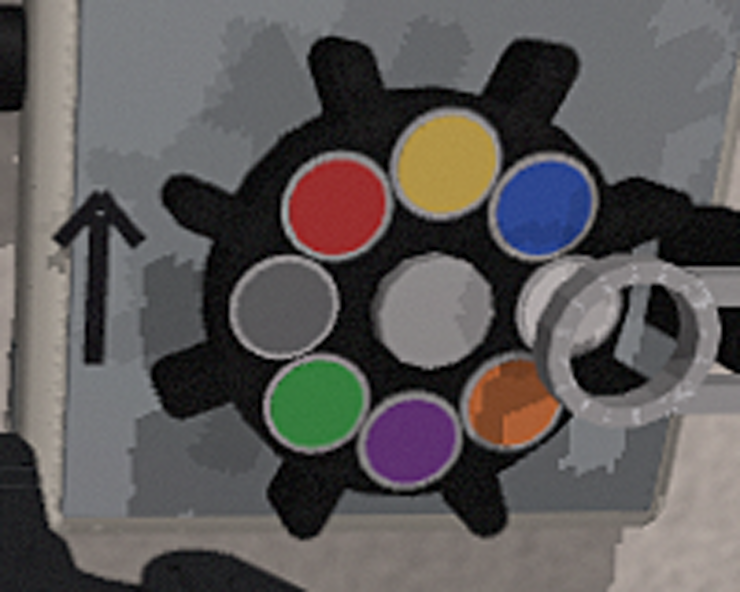

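Run:
```python
from h import *
import pickle
for i in range(3):
  s=sense();p,d=capture("wrist")
s2=sense()
print(s['clock'],s['tool_pos'],s['ee_rot'],s2['tool_pos'],s2['joint_vel'].round(2))
cv2.imwrite("pics/w3.png",p);pickle.dump((s,p,d),open('w3.pkl','wb'))
C=cam("wrist",s)
# hypothesised unit pose overlay
def ov(o,yaw,p):
    y=np.radians(yaw);X=np.array([np.cos(y),np.sin(y)]);Y=np.array([-X[1],X[0]])
    P=[[*(np.array(o)+X*a+Y*b),z] for a,b,z in[(0,0,.081)]+[(.0585*np.cos(np.radians(t)),.0585*np.sin(np.radians(t)),.076) for t in np.arange(22.5,360,45)]+[(-.08,.075,.042),(-.08,-.075,.042),(.09,.075,.042),(-.08,.075,.042)]]
    for q in proj(C,P): cv2.circle(p,(int(round(q[0]*8)),int(round(q[1]*8))),12,(255,0,255),-1,shift=3)
    return p
q=ov((.5225,-.1568),-24.6,p.copy())
cv2.imwrite("pics/w3o.png",cv2.resize(q[100:290,340:560],None,fx=3.5,fy=3.1,interpolation=cv2.INTER_CUBIC))
cv2.imwrite("pics/w3d.png",cv2.resize(p[130:290,340:540],None,fx=3.7,fy=3.7,interpolation=cv2.INTER_CUBIC))
```

```text
1.3 [ 0.43002475 -0.11587481  0.15121622] [ 1.79968710e+02  3.22624044e-02 -2.46458978e+01] [ 0.42998977 -0.11632935  0.15140002] [-1.   -0.34 -0.07  0.02  0.09  0.05]
```

View pics/w3o.png

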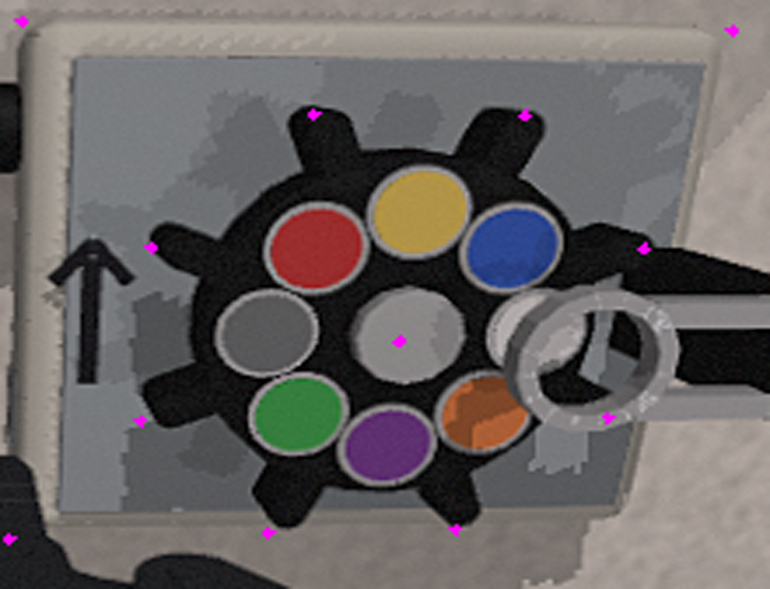

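Request:
carry_out:
  series:
    - [[8,-1.5,30],[0,0,0]]
    - [[16,-1.5,65],[0,0,0]]
    - [[20,-1.5,89],[0,0,0]]
    - [[20,-1.5,89],[0,0,0]]
    - [[25,-1.5,89],[0,0,0]]
    - [[30,-1.5,89],[0,0,0]]
    - [[35,-1.5,89],[0,0,0]]
    - [[40,-1.5,89],[0,0,0]]
    - [[40,-1.5,89],[0,0,0]]
    - [[40,-1.5,89],[0,0,0]]

```text
clock: 2.35
tool_pos: [0.4676, -0.1308, 0.0625]
ee_rot: [-180.0, -0.0, -24.6]
ft_force: [1.2, -0.1, -0.1]
gripper_width: -0.0
```

Run:
```python
from h import *
s=sense();p,d=capture("wrist");cv2.imwrite("pics/w4.png",p);print(s['clock'],s['tool_pos'],s['ee_rot'],s['ft_force'],s['joint_vel'].round(2))
```

```text
2.35 [ 0.46763338 -0.13077497  0.06250866] [-1.79999297e+02 -9.71857110e-03 -2.46316877e+01] [ 1.20603903 -0.07178642 -0.07705736] [ 0.09 -0.23 -0.72 -0.04 -0.06  0.04]
```

View pics/w4.png

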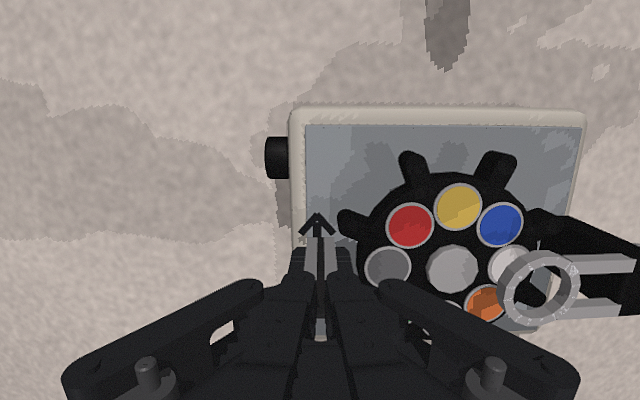

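Run:
```python
from h import *
s=sense();C=cam("wrist",s);h=ray(C,(452,269),.081)
T=R.from_euler('xyz',s['ee_rot'],degrees=True).as_matrix()
print(h,(T.T@(h-s['tool_pos'])*1000).round(1))
p=cv2.imread("pics/w4.png")
cv2.imwrite("pics/w4c.png",cv2.resize(cv2.convertScaleAbs(p[195:300,280:410],alpha=1.8),None,fx=5.7,fy=5.7,interpolation=cv2.INTER_CUBIC))
```

```text
[ 0.52451764 -0.15579139  0.081     ] [ 62.4  -0.9 -18.6]
```

View pics/w4c.png

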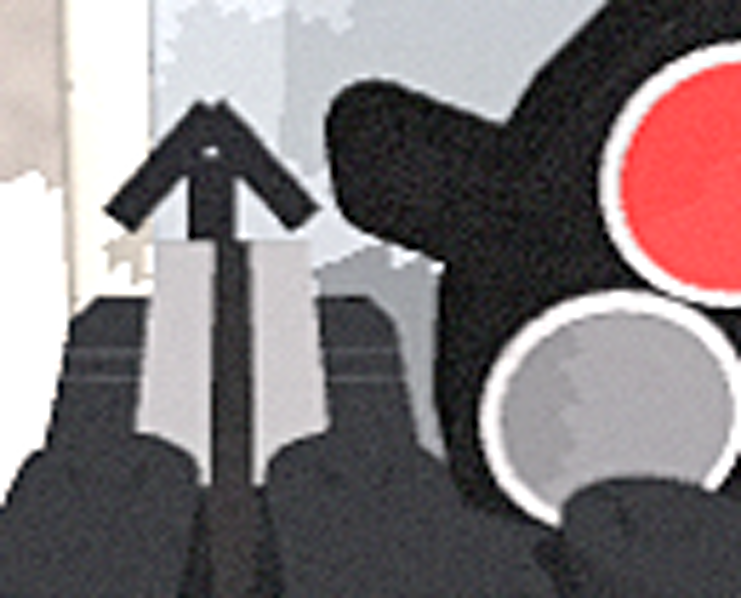

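Request:
carry_out:
  series:
    - [[0.4,-6.9,0],[0,0,0.11]]
    - [[1.5,-13.6,0],[0,0,0.22]]
    - [[3.4,-20.3,0],[0,0,0.33]]
    - [[6,-26.6,0],[0,0,0.44]]
    - [[9.2,-32.7,0],[0,0,0.55]]
    - [[13.1,-38.3,0],[0,0,0.66]]
    - [[18.3,-44.2,0],[0,0,0.785]]
    - [[18.3,-44.2,0],[0,0,0.785]]
    - [[18.3,-44.2,0],[0,0,0.785]]
    - [[18.3,-44.2,0],[0,0,0.785]]

```text
clock: 3.4
tool_pos: [0.5021, -0.0982, 0.0622]
ee_rot: [180.0, 0.0, -69.5]
ft_force: [0.3, 0.7, 0.1]
gripper_width: -0.0001
```

```bash
cat > look.py <<'E'
import sys
from h import *
n=sys.argv[1];cam_=sys.argv[2] if len(sys.argv)>2 else "wrist"
s=sense();p,d=capture(cam_)
if cam_=="top":p=cv2.resize(p[170:270,310:440],None,fx=6,fy=6,interpolation=cv2.INTER_CUBIC)
cv2.imwrite(f"pics/{n}.png",p);print(s['clock'],s['tool_pos'],s['ee_rot'],s['ft_force'].round(2))
E
python3 look.py w5
```

```text
3.4 [ 0.50205341 -0.09823101  0.06223326] [ 1.79977049e+02  1.04881754e-02 -6.95012842e+01] [0.31 0.66 0.14]
```

View pics/w5.png

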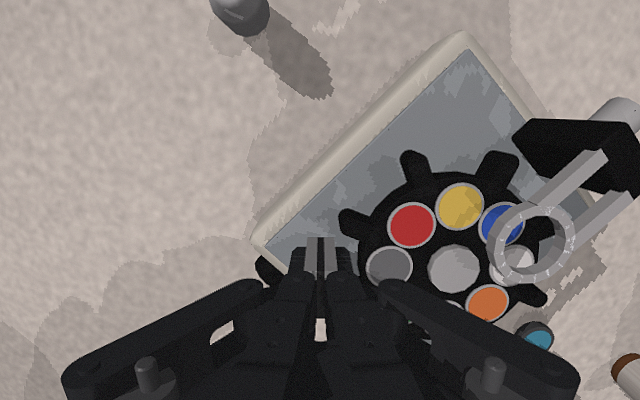

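Request:
carry_out:
  series:
    - [[-12,0,0],[0,0,0]]
    - [[-21.5,0,0],[0,0,0]]
    - [[-20.7,11.7,0],[0,0,-0.14]]
    - [[-18.2,23.2,0],[0,0,-0.28]]
    - [[-14.2,34.3,0],[0,0,-0.42]]
    - [[-8.7,44.6,0],[0,0,-0.56]]
    - [[-1.7,54.1,0],[0,0,-0.7]]
    - [[3.1,59.4,0],[0,0,-0.785]]
    - [[3.1,59.4,0],[0,0,-0.785]]
    - [[10.9,51.6,0],[0,0,-0.785]]

```text
clock: 4.45
tool_pos: [0.4572, -0.1257, 0.0624]
ee_rot: [-180.0, 0.0, -24.7]
ft_force: [0.7, 1.1, 0.1]
gripper_width: 0.0003
```

```bash
python3 look.py t6 top; python3 look.py w6
```

```text
4.45 [ 0.45720319 -0.12565004  0.06237467] [-1.79990942e+02  3.79814680e-02 -2.47258698e+01] [0.73 1.15 0.07]
4.5 [ 0.46000073 -0.12662806  0.06265008] [-1.79977501e+02 -1.23268524e-01 -2.47038307e+01] [ 1.86 -1.02  0.5 ]
```

View pics/w6.png

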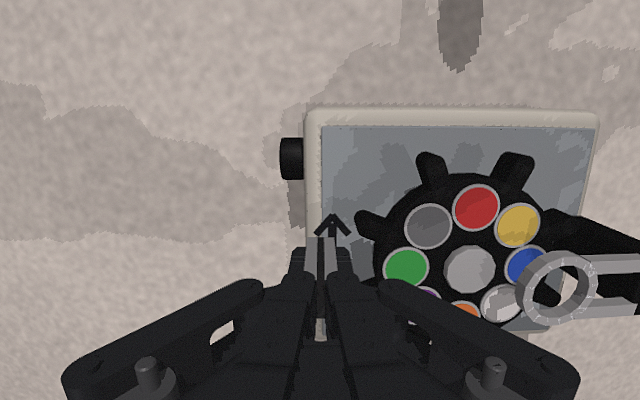

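View pics/t6.png

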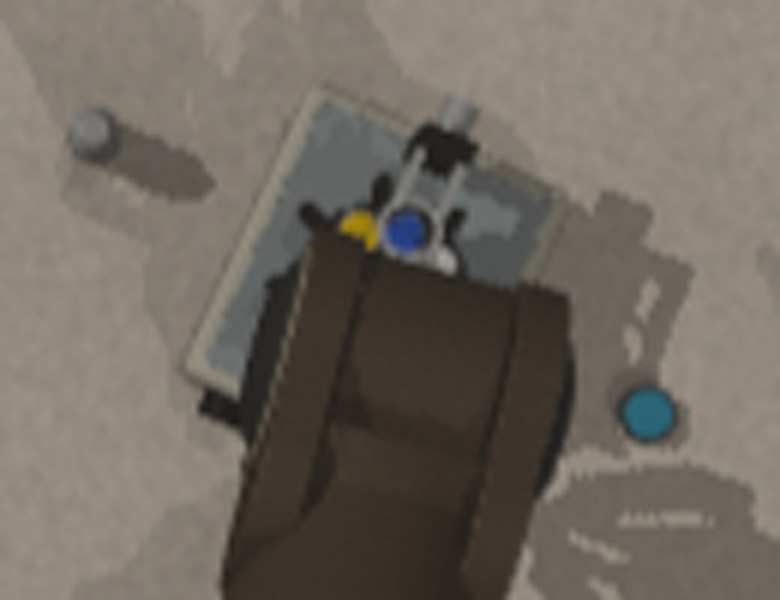

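Blue is now in the gate, seen through the ring at (407,232) in the top crop, and the unit hasn't moved. Second flick next.

Request:
carry_out:
  series:
    - [[10.5,0,0],[0,0,0]]
    - [[10.9,-6.9,0],[0,0,0.11]]
    - [[12,-13.6,0],[0,0,0.22]]
    - [[13.9,-20.3,0],[0,0,0.33]]
    - [[16.5,-26.6,0],[0,0,0.44]]
    - [[19.7,-32.7,0],[0,0,0.55]]
    - [[23.6,-38.3,0],[0,0,0.66]]
    - [[28.8,-44.2,0],[0,0,0.785]]
    - [[28.8,-44.2,0],[0,0,0.785]]
    - [[28.8,-44.2,0],[0,0,0.785]]

```text
clock: 5.55
tool_pos: [0.5028, -0.0982, 0.062]
ee_rot: [180.0, 0.0, -69.4]
ft_force: [-0.5, 0.0, 0.3]
gripper_width: -0.0001
```

Request:
carry_out:
  series:
    - [[-12,0,0],[0,0,0]]
    - [[-21.5,0,0],[0,0,0]]
    - [[-20.7,11.7,0],[0,0,-0.14]]
    - [[-18.2,23.2,0],[0,0,-0.28]]
    - [[-14.2,34.3,0],[0,0,-0.42]]
    - [[-8.7,44.6,0],[0,0,-0.56]]
    - [[-1.7,54.1,0],[0,0,-0.7]]
    - [[3.1,59.4,0],[0,0,-0.785]]
    - [[3.1,59.4,0],[0,0,-0.785]]
    - [[10.9,51.6,0],[0,0,-0.785]]

```text
clock: 6.55
tool_pos: [0.4572, -0.1257, 0.0624]
ee_rot: [-180.0, 0.0, -24.7]
ft_force: [0.1, -1.2, 0.3]
gripper_width: -0.0001
```

```bash
python3 look.py w7
```

```text
6.55 [ 0.45720192 -0.12568594  0.06242003] [-1.79988218e+02  3.08405360e-02 -2.47141934e+01] [ 0.06 -1.22  0.26]
```

View pics/w7.png

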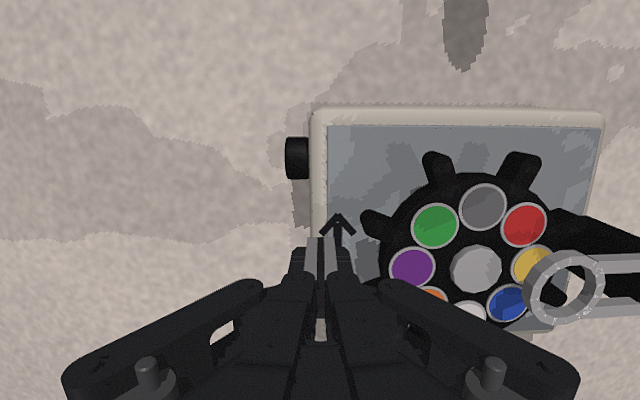

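Yellow (532,265) is now at the gate, so that's two clicks, with the wheel at rest and the unit still in place. Third flick.

Request:
carry_out:
  series:
    - [[10.5,0,0],[0,0,0]]
    - [[10.9,-6.9,0],[0,0,0.11]]
    - [[12,-13.6,0],[0,0,0.22]]
    - [[13.9,-20.3,0],[0,0,0.33]]
    - [[16.5,-26.6,0],[0,0,0.44]]
    - [[19.7,-32.7,0],[0,0,0.55]]
    - [[23.6,-38.3,0],[0,0,0.66]]
    - [[28.8,-44.2,0],[0,0,0.785]]
    - [[28.8,-44.2,0],[0,0,0.785]]
    - [[28.8,-44.2,0],[0,0,0.785]]

```text
clock: 7.6
tool_pos: [0.5029, -0.0982, 0.062]
ee_rot: [180.0, 0.0, -69.4]
ft_force: [-0.3, 0.5, 0.5]
gripper_width: -0.0001
```

Request:
carry_out:
  series:
    - [[-12,0,0],[0,0,0]]
    - [[-21.5,0,0],[0,0,0]]
    - [[-20.7,11.7,0],[0,0,-0.14]]
    - [[-18.2,23.2,0],[0,0,-0.28]]
    - [[-14.2,34.3,0],[0,0,-0.42]]
    - [[-8.7,44.6,0],[0,0,-0.56]]
    - [[-1.7,54.1,0],[0,0,-0.7]]
    - [[3.1,59.4,0],[0,0,-0.785]]
    - [[3.1,59.4,0],[0,0,-0.785]]
    - [[10.9,51.6,0],[0,0,-0.785]]

```text
clock: 8.6
tool_pos: [0.4572, -0.1258, 0.0624]
ee_rot: [-180.0, 0.0, -24.7]
ft_force: [-0.0, 1.2, 0.2]
gripper_width: 0.0
```

```bash
python3 look.py w8
```

```text
8.6 [ 0.45722607 -0.12575669  0.06243215] [-1.79990512e+02  2.87393359e-02 -2.47186488e+01] [-0.01  1.16  0.2 ]
```

View pics/w8.png

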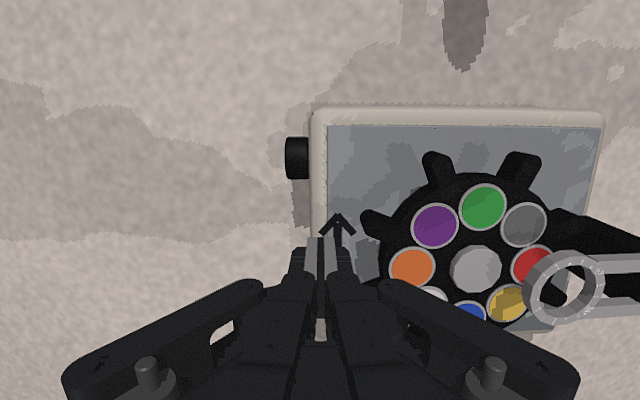

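Red (532,265) is at the gate, so that's three clicks. Green needs two more. Fourth flick.

Request:
carry_out:
  series:
    - [[10.5,0,0],[0,0,0]]
    - [[10.9,-6.9,0],[0,0,0.11]]
    - [[12,-13.6,0],[0,0,0.22]]
    - [[13.9,-20.3,0],[0,0,0.33]]
    - [[16.5,-26.6,0],[0,0,0.44]]
    - [[19.7,-32.7,0],[0,0,0.55]]
    - [[23.6,-38.3,0],[0,0,0.66]]
    - [[28.8,-44.2,0],[0,0,0.785]]
    - [[28.8,-44.2,0],[0,0,0.785]]
    - [[28.8,-44.2,0],[0,0,0.785]]

```text
clock: 9.65
tool_pos: [0.503, -0.0982, 0.062]
ee_rot: [180.0, 0.0, -69.4]
ft_force: [-0.2, 0.4, -0.1]
gripper_width: -0.0001
```

Request:
carry_out:
  series:
    - [[-12,0,0],[0,0,0]]
    - [[-21.5,0,0],[0,0,0]]
    - [[-20.7,11.7,0],[0,0,-0.14]]
    - [[-18.2,23.2,0],[0,0,-0.28]]
    - [[-14.2,34.3,0],[0,0,-0.42]]
    - [[-8.7,44.6,0],[0,0,-0.56]]
    - [[-1.7,54.1,0],[0,0,-0.7]]
    - [[3.1,59.4,0],[0,0,-0.785]]
    - [[3.1,59.4,0],[0,0,-0.785]]
    - [[10.9,51.6,0],[0,0,-0.785]]

```text
clock: 10.65
tool_pos: [0.4573, -0.1258, 0.0625]
ee_rot: [-180.0, 0.0, -24.7]
ft_force: [0.4, 0.0, -0.2]
gripper_width: 0.0001
```

```bash
python3 look.py w9
```

```text
10.65 [ 0.45727995 -0.12575792  0.06245931] [-1.79987616e+02  2.61777176e-02 -2.47183151e+01] [ 0.36  0.01 -0.22]
```

View pics/w9.png

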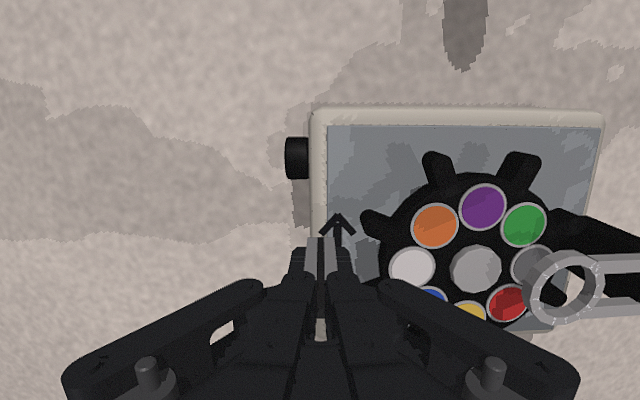

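Grey is at the gate and green (524,225) is next. This is the fifth and last flick, followed by a straight radial withdrawal and a lift.

Request:
carry_out:
  series:
    - [[10.5,0,0],[0,0,0]]
    - [[10.9,-6.9,0],[0,0,0.11]]
    - [[12,-13.6,0],[0,0,0.22]]
    - [[13.9,-20.3,0],[0,0,0.33]]
    - [[16.5,-26.6,0],[0,0,0.44]]
    - [[19.7,-32.7,0],[0,0,0.55]]
    - [[23.6,-38.3,0],[0,0,0.66]]
    - [[28.8,-44.2,0],[0,0,0.785]]
    - [[28.8,-44.2,0],[0,0,0.785]]
    - [[28.8,-44.2,0],[0,0,0.785]]

```text
clock: 11.7
tool_pos: [0.503, -0.0982, 0.062]
ee_rot: [180.0, 0.0, -69.4]
ft_force: [0.5, -0.7, 0.0]
gripper_width: 0.0
```

Request:
carry_out:
  series:
    - [[-12,0,0],[0,0,0]]
    - [[-25,0,0],[0,0,0]]
    - [[-40,0,0],[0,0,0]]
    - [[-50,0,-15],[0,0,0]]
    - [[-60,0,-40],[0,0,0]]
    - [[-80,10,-70],[0,0,0]]
    - [[-100,30,-100],[0,0,0]]
    - [[-120,50,-120],[0,0,0]]
    - [[-140,70,-120],[0,0,0]]
    - [[-150,80,-120],[0,0,0]]

```text
clock: 12.7
tool_pos: [0.3734, 0.0157, 0.183]
ee_rot: [-179.9, -0.0, -69.5]
ft_force: [0.2, -0.2, 0.0]
gripper_width: 0.0001
```

Request:
carry_out:
  series:
    - [[-40,30,0],[0,0,0]]
    - [[-80,60,0],[0,0,0]]
    - [[-80,60,0],[0,0,0]]
    - [[-80,60,0],[0,0,0]]
    - [[-80,60,0],[0,0,0]]
    - [[-80,60,0],[0,0,0]]
    - [[-80,60,0],[0,0,0]]
    - [[-80,60,0],[0,0,0]]
    - [[-80,60,0],[0,0,0]]
    - [[-80,60,0],[0,0,0]]

```text
clock: 13.7
tool_pos: [0.2915, 0.0684, 0.1822]
ee_rot: [180.0, 0.0, -69.6]
ft_force: [0.1, 0.2, -0.0]
gripper_width: 0.0003
```

```bash
python3 look.py t10 top
```

```text
13.7 [0.29147162 0.06836469 0.18224454] [ 1.79988302e+02  8.19497670e-04 -6.96493311e+01] [ 0.1   0.18 -0.01]
```

View pics/t10.png

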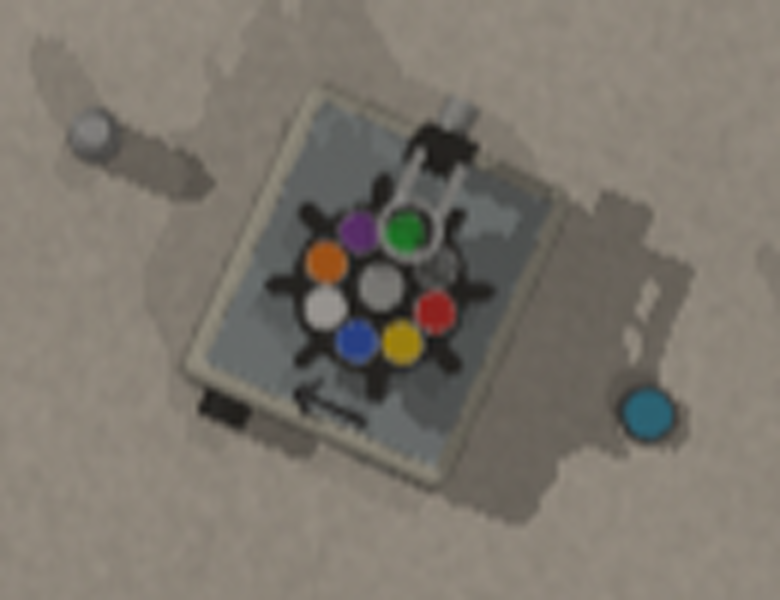

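Green is in the ring at (407,232), the unit's corners are at the same pixels as at the start, and the arm is clear.

```bash
python3 -c "
from cell import *
print(finish_job())"
```

```text
the job is handed in; nothing more can be done
None
```

The green filter is in the gate. The wheel started in click 0 (white in the gate), so I gave its edge five separate one-click clockwise flicks with the shut fingertip. I pulled the finger out after each one and let the wheel come to rest.

- **Each click:** after flicks 1 to 4, pictures showed blue, yellow, red and grey in the gate in turn, as the order you gave predicts. I handed the job in at about 14 s of the 58 s allowed.
- **Final check:** the last top-camera picture shows green under the ring with the wheel at rest in its click. The unit, the objective and the spare filter are at the same pixels as in the first picture, and the arm is clear of everything. I did not re-check the other bystanders in that close-up, but the arm never went near them.
- **Forces:** readings at the end of each move stayed below about 2 N.
- **One disagreement:** the wrist and top cameras put the wheel hub about 4 mm apart. I used a value between them, and a close wrist picture with the finger in the gap confirmed it.

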